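Show the brass bangle to the inspection camera

TASK

Pull the brass bangle up off its forming post and show it to the inspection camera: hold it in the air, centred on the lens's line of sight with its middle 15 cm in front of the glass, and with an open end square to the lens so that the camera looks straight through it. Finish while still holding it there, motionless, for the picture. Leave the other bangles, the hammer and the tube offcut where they are, and do not knock the camera.

Things in the scene. Friction and masses are not known exactly. Their poses are not given: they have to be found in the camera images.
- brass_bangle: The part to show: a plain yellow brass bangle, a rigid round band 62 mm outside, 54 mm inside, 28 mm wide, about 0.17 kg (0.12 to 0.24). At the start it sits with its axis vertical over one of the three posts of the forming plate, its underside resting on the post's shoulder 57 mm above the bench. Origin: centre of its underside; z is its axis (up at the start).
- bangle_mid (a point): The middle of the brass bangle: on its axis, 14 mm above its underside (71 mm above the bench at the start).
- copper_bangle: Bystander: red copper bangle, 62 mm outside, 54 mm inside, 16 mm wide, on another post of the plate. Origin: centre of its underside, z its axis.
- steel_bangle: Bystander: silver-grey metal bangle, 62 mm outside, 54 mm inside, 22 mm wide, on another post. Origin: centre of its underside, z its axis.
- forming_plate: Fixed bench fixture: steel plate 120 x 360 x 12 mm (x, y, z) with three dark steel posts in a row along its y at -120, 0 and +120 mm. Each post has a shoulder 58 mm in diameter up to 57 mm above the bench and above it a stub 44 mm in diameter that ends 95 mm above the bench, so it sticks out 10 mm above the brass bangle. Origin: centre of its underside; z up.
- camera_stand: Fixed stand of the inspection camera: grey round foot 120 mm in diameter, 14 mm high, with two upright aluminium cheeks, at y = -43 and +43 mm, up to 107 mm. Origin: centre of the foot's underside; z up. The camera leans from vertical towards the stand's -x side, roughly towards the robot.
- camera_head: The camera in its stand: blue cylinder 68 mm in diameter, white 60 mm ring round the lens at its upper end, looking up and roughly towards the robot, 20 to 40 degrees from vertical. Its pivot is stiff and stays unless knocked. Origin: the pivot on its axis, 90 mm above the bench; z is the line of sight, out of the lens. The rear end is 45 mm behind the origin.
- lens (a point): Centre of the lens glass, 60 mm from the camera head's origin along its z.
- focus (a point): An unmarked point in the air where the bangle's middle belongs: on the line of sight, 150 mm in front of the glass (210 mm from the camera head's origin along its z).
- hammer: Bystander: loose hammer, 260 mm long, lying on the bench roughly along y, on the side of the plate nearer the robot and to the robot's right. Origin: middle of its length, at the underside; x runs from the handle to the head.
- tube_offcut: Bystander: loose brass tube standing on the bench beyond the plate, 44 mm in diameter, 70 mm high. Origin: centre of its underside.
Things that resemble listed ones, but are neither listed nor needed, are in the scene too. Leave any purple or red look-alike of the brass_bangle alone.

How it is judged (in metres and radians):
On the way:
1. the brass bangle is clear above its forming post (its middle over 120 mm above the bench), held by the fingers (z of bangle_mid in the frame of forming_plate above 0.12 m and contact force between brass_bangle and the fingers above 0.5 N), for 0.2 s.
At the end, for the whole second after the job is handed in: The fingers hold the brass bangle still in the air: middle within 18 mm of the focus point and over 180 mm above the bench, axis within 0.2 rad of the line of sight (either end to the lens), slower than 20 mm/s and 0.2 rad/s, touching neither camera nor forming plate (distance between bangle_mid and focus below 0.018 m and angle between the z axis of brass_bangle and the z axis of camera_head, either way round below 0.2 rad and height (world z) of bangle_mid above 0.18 m and linear speed of brass_bangle below 0.02 m/s and angular speed of brass_bangle below 0.2 rad/s and contact force between brass_bangle and the fingers above 0.5 N and contact force between brass_bangle and camera_stand below 0.1 N and contact force between brass_bangle and forming_plate below 0.1 N); the arm keeps its last pose, push and grip.
It fails at once if the copper or the steel bangle is disturbed (moved over 20 mm) (distance of any of copper_bangle, steel_bangle from where it was at the start of the episode above 0.02 m).
It fails at once if the hammer is disturbed (moved over 20 mm) (distance of hammer from where it was at the start of the episode above 0.02 m).
It fails at once if the tube offcut is disturbed (moved over 20 mm) (distance of tube_offcut from where it was at the start of the episode above 0.02 m).
It fails at once if the camera is knocked (over 3 N) (contact force between camera_stand and anything else above 3 N).
It fails at once if the camera has been shifted (the focus point moved over 10 mm) (distance of focus from where it was at the start of the episode above 0.01 m).
It also fails if it takes over 32 s, if anything falls off the work surface, if the arm or the gripper's body presses on something with over 40 N, if the wrist force passes 120 N, or if a joint passes its speed limit or range.

ROBOT

A 6-joint arm with a two-finger parallel gripper is mounted at the origin on the work surface. World frame = base frame: x ahead of the robot, y to its left, z up, the work surface at z = 0. Lengths are in mm, angles in rad, forces in N, time in s.
With the tool pointing down it reaches from about 350 to 950 mm from the base axis. Payload 17.4 kg.
Tool frame: the origin (TCP) lies at the very end of the fingers, on their centre line; the grasp point (between the pads) lies bot.grip_depth behind it (bot.grip_depth is the distance from the TCP to the grasp point, in mm); z points along the fingers, y is the line along which they close (so a half turn about z gives the same grasp; the last joint's range is limited). The gripper opens to 93 mm and grips with 3 to 60 N. Pads are 15 mm wide; open, the fingers measure 128 mm over their backs; the gripper's body (75 mm by 188 mm) begins 65 mm behind the grasp point.
Start: joints at [-1.147, 0.116, 1.442, -0, 1.584, -0.038], TCP at [300.745, -604.305, 218.646] pointing down, gripper open.
Joint ranges: [-2.83, 2.83], [-0.83, 2.19], [0.07, 2.5], [-1.14, 4.28], [0.01, 3], [-2.97, 2.97]. Speed limits (rad/s): [1.89, 1.89, 2.22, 3.14, 3.14, 3.14].

INTERFACE

Orientations are given as a unit quaternion [x, y, z, w].
In Python, from workcell import monitor, viewer, order, bot gives the robot as it stands. The module is installed in compiled form; this text tells all that it offers.
- The arm moves only by the shell command python3 -m creep 'ROWS'. ROWS is JSON, one flat list of numbers, 7 for each row, row after row: the shift along the tool's x, y, z in cm, then the turn, a rotation vector about the tool's x, y, z in rad, then the opening, from -1 (shut) to 1 (fully open). In form: [tx, ty, tz, ax, ay, az, gripper, tx, ty, tz, ax, ay, az, gripper, ...]. A call has 1 to 8 rows; each row shifts and turns the commanded pose from where the row before left it, along the tool's axes as they then stand; what a row does not reach is not made up. A row lasts 1/10 s, in which the tool goes at most 50 mm and 8.59 degrees, less where a joint would pass 70% of its speed; a pose out of reach is approached as far as the arm can. A call is refused whole if a number of a shift passes 5 or a number of a turn 0.15, either way. A call with a gripper value outside its range is refused whole. The fingers move at their own pace and stop on an object; the grip force is fixed at half the most. Time passes only in rows, so rows that do not move let the fingers close. It gives the time, the measured TCP pose, the force, the opening and the grip force at its end, in the units of the state.
- monitor.sense(): the state, without advancing time (a new reading comes with each control period).
- viewer.grab_frame(name): name is "scene" or "top"; returns a dict with "pixels" (480x640x3 uint8, blue, green, red), "fx", "fy", "cx", "cy" (pixels), "rvec" (rotation vector, rad) and "tvec" (3), from world to camera coordinates, as OpenCV has them. Camera axes: x right, y down, z forward; pixel columns grow to the right and rows downward; lengths in mm; the calibration is good to about 2 mm. A picture is of the moment at which its call begins. There is no depth.
- order.sign_off(): hands the job in; it is judged then, once.
The state is a dict: "t": time; "qpos": joint angles; "joint_vel": joint speeds; "tau": joint torques, N m; "ee_pos": TCP position; "tcp_rot": TCP orientation; "wrist_force": force on the tool from outside, world axes, zero at the start; "ft_torque": the same for the moment, N m; "grip_width": finger opening in mm; "grip_force": force on a finger pad.
Only numpy, scipy, OpenCV 4.12 (cv2) and the standard library are available. Lean on these libraries where they do the work, as an engineer would, in place of code of your own. Each camera call takes 0.05 s, during which the arm holds its last target. There are 200 camera calls.

## Working session

There is one attempt and no reset: what is moved stays moved. The work goes in short steps, Python scripts to look and compute and a shell command to move; the robot and the scene stay as the last step left them, time stands still between calls to the robot, and variables do not carry over. Pictures are saved under pics/ and viewed, at most 10 in all, crops included, and the job is handed in when it is done.

```bash
mkdir -p pics; python3 - <<'E'
from workcell import monitor, viewer, bot
import cv2,pickle
print(monitor.sense(), bot.grip_depth)
for n in("scene","top"):
    f=viewer.grab_frame(n); cv2.imwrite(f"pics/{n}0.png",f["pixels"]); pickle.dump(f,open(n+".pkl","wb"))
    print(n,f["fx"],f["cx"],f["cy"],f["rvec"],f["tvec"])
E
```

```text
{'t': 0.0, 'qpos': array([-1.14681935e+00,  1.16480276e-01,  1.44228895e+00,  8.40396770e-06,
        1.58400580e+00, -3.78108355e-02]), 'joint_vel': array([-3.14859700e-04, -2.12621969e-03,  1.57101126e-03, -2.77968971e-05,
        1.30000914e-03, -4.35770203e-04]), 'tau': array([-2.83534082e-04, -7.21255660e+01, -6.22608805e+01,  7.79551081e-02,
        2.35493045e-02, -4.96090797e-05]), 'ee_pos': array([ 300.6445104 , -604.10753206,  217.8943258 ]), 'tcp_rot': array([ 9.73462033e-01,  2.28847812e-01, -1.09316539e-04, -5.81006611e-04]), 'wrist_force': array([0.42559786, 0.07742817, 0.25761304]), 'ft_torque': array([-0.00416149, -0.02006345, -0.01891121]), 'grip_force': 0.0, 'grip_width': 92.87336824663693} 18.8
scene 470.28093763728594 322.8451627196575 242.0946199086495 [ 0.7487981   2.67428749 -0.98898234] [ 471.23027157 -102.52139231 1238.93991401]
top 538.4500373379141 318.3520480157888 233.5405603311086 [ 2.10710634 -2.16441111  0.19484636] [  28.72180472  590.96055404 1299.65896087]
```

View pics/scene0.png

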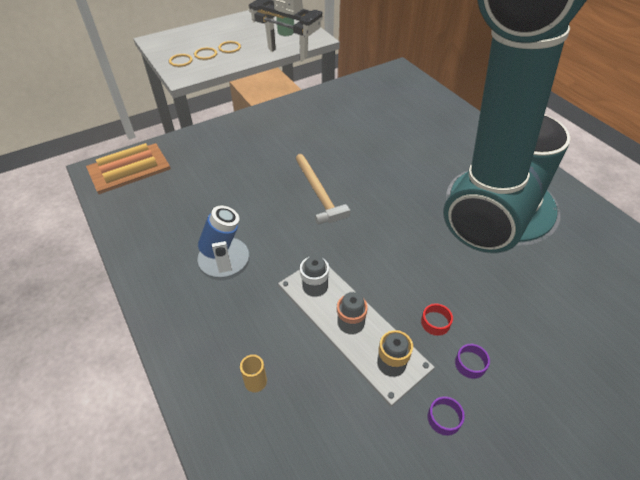

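View pics/top0.png

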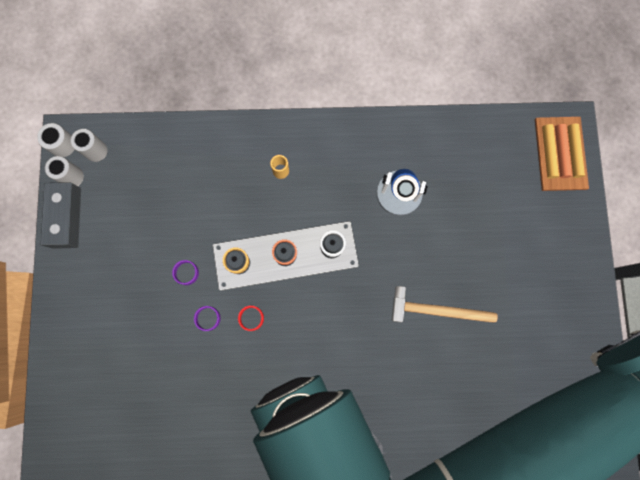

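The scene view shows the brass bangle at (396,348), copper at (352,308), steel at (314,268), the lens ring at (225,218) and the stand foot at (223,257). In the top view the brass bangle is at (236,261), the lens ring at (404,188) and the foot at (400,193). I'll zoom in for precise pixels.

```bash
python3 - <<'E'
import cv2,pickle,numpy as np
s=pickle.load(open("scene.pkl","rb"))["pixels"];t=pickle.load(open("top.pkl","rb"))["pixels"]
def c(im,u,v,w,h,k):
    o=cv2.resize(im[v:v+h,u:u+w],None,fx=k,fy=k,interpolation=cv2.INTER_CUBIC)
    for i in range(0,w,10):
        cv2.line(o,(i*k,0),(i*k,6),(0,255,0),1); cv2.putText(o,str(u+i),(i*k,15),0,.3,(0,255,0),1)
    for i in range(0,h,10):
        cv2.line(o,(0,i*k),(6,i*k),(0,255,0),1); cv2.putText(o,str(v+i),(8,i*k+4),0,.3,(0,255,0),1)
    return o
# 400x300 each at k=5 -> 80x60 ; 
a=c(s,185,200,80,80,5)[:, :400]; b=c(s,360,315,80,60,5)
d=c(t,360,160,80,80,5)[:300]; e=c(t,200,230,80,60,5)
cv2.imwrite("pics/crop.png",np.hstack([np.vstack([a,cv2.resize(b,(400,300))])[:600],np.vstack([d,e])]) if 0 else np.vstack([np.hstack([c(s,190,204,80,75,4),c(t,365,160,80,75,4)]),np.hstack([c(s,360,315,80,75,4),c(t,200,225,80,75,4)])]))
E
```

```text
(no output)
```

View pics/crop.png

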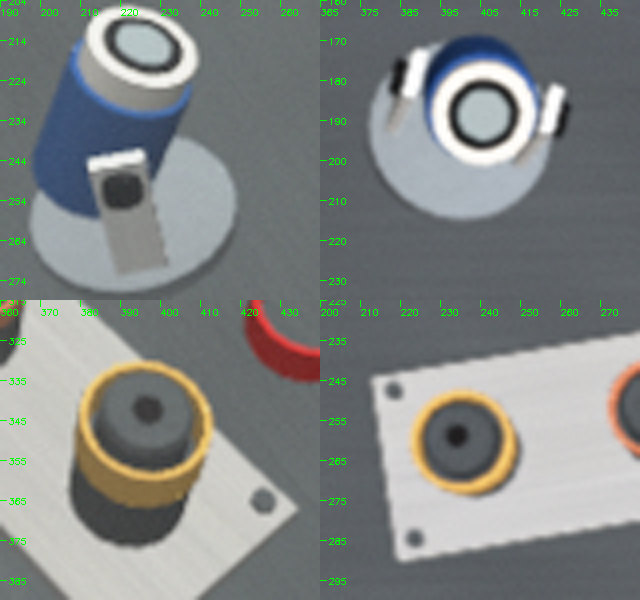

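```bash
cat > fit.py <<'E'
import cv2,pickle,numpy as np
from scipy.optimize import least_squares
from scipy.spatial.transform import Rotation as R
S=pickle.load(open("scene.pkl","rb"));T=pickle.load(open("top.pkl","rb"))
def proj(f,P):
    K=np.array([[f["fx"],0,f["cx"]],[0,f["fy"],f["cy"]],[0,0,1.]])
    return cv2.projectPoints(np.asarray(P,float).reshape(-1,3),np.array(f["rvec"],float),np.array(f["tvec"],float),K,None)[0][:,0]
a=np.linspace(0,2*np.pi,60,endpoint=False)
def circ(c,ax,r):
    ax=ax/np.linalg.norm(ax);u=np.cross(ax,[.3,1,.2]);u/=np.linalg.norm(u);v=np.cross(ax,u)
    return np.asarray(c)+r*(np.outer(np.cos(a),u)+np.outer(np.sin(a),v))
def hullres(f,P,pts):
    h=cv2.convexHull(proj(f,P).astype(np.float32))
    return [cv2.pointPolygonTest(h,(float(p[0]),float(p[1])),True) for p in pts]
Z=np.array([0,0,1.])
def tri(ps,pt):
    return least_squares(lambda X:np.r_[proj(S,X)[0]-ps,proj(T,X)[0]-pt],[700,0,60])
E
cat > m.py <<'E'
from fit import *
# brass
def mask(f,u,v,r=25):
    h=cv2.cvtColor(f["pixels"],cv2.COLOR_BGR2HSV);m=cv2.inRange(h,(14,110,60),(28,255,255))
    k=np.zeros_like(m);cv2.circle(k,(u,v),r,255,-1);m&=k
    c=max(cv2.findContours(m,cv2.RETR_EXTERNAL,cv2.CHAIN_APPROX_NONE)[0],key=cv2.contourArea)
    return cv2.convexHull(c)[:,0]
bs,bt=mask(S,396,348),mask(T,236,261)
print(bs.min(0),bs.max(0),bt.min(0),bt.max(0))
def res(p):
    P=np.r_[circ(p,Z,31),circ(p+28*Z,Z,31)]
    return np.r_[hullres(S,P,bs),hullres(T,P,bt)]
p0=tri((396,349),(236,261))
r=least_squares(res,p0.x,diff_step=1e-3,loss='soft_l1');print("brass underside",r.x,np.abs(r.fun).mean())
for n,x in dict(brassposttop=((396.7,342),(234,258.8)),copper=((352,300),(284,251)),steel=((315,262),(332,242))).items():
    q=tri(*x);print(n,q.x,np.abs(q.fun).max())
# camera: foot x,y, direction
ls,lt=(225.8,214.8),(405.8,188.3)
q=tri(ls,lt);print("lens",q.x,np.abs(q.fun).max())
fs=[(197.5,260.2),(222.5,276.7),(249.2,254),(243,243),(204,270),(240,270)]
ft=[(377.2,193),(381,205),(399.5,214.6),(415,208.5),(422.4,197)]
def cr(p):
    az,th=p[2:4];c=np.array([np.cos(az)*np.sin(th),np.sin(az)*np.sin(th),np.cos(th)])
    F=np.r_[circ([p[0],p[1],0],Z,60),circ([p[0],p[1],14],Z,60)];o=np.array([p[0],p[1],90.])
    H=np.r_[circ(o-45*c,c,34),circ(o+40*c,c,34)]
    l=o+60*c
    return np.r_[hullres(S,F,fs),hullres(T,F,ft),2*(proj(S,l)[0]-ls),2*(proj(T,l)[0]-lt),
       hullres(S,H,[(203,232),(197.7,247),(199.5,252.5),(213,258.2)]),hullres(T,H,[(405,169),(391.8,182)])]
r=least_squares(cr,[q.x[0]+30,q.x[1],3.1,.5],diff_step=1e-3,loss='soft_l1');p=r.x
print("cam",p,np.degrees(p[2:]),np.round(r.fun,1))
c=np.array([np.cos(p[2])*np.sin(p[3]),np.sin(p[2])*np.sin(p[3]),np.cos(p[3])]);o=np.array([p[0],p[1],90])
print("axis",c,"lens",o+60*c,"focus",o+210*c)
E
python3 m.py
```

```text
[380 331] [412 365] [223 248] [248 272]
brass underside [525.82120883 216.62818124  54.46946175] 0.6654583341342596
brassposttop [527.16664485 218.09876306  95.17867939] 0.1821132633155571
copper [544.2257238   97.21093797  91.21282267] 0.16308782878576267
steel [561.23464119 -18.49348272  98.19966017] 0.22508312697760857
lens [ 677.54370011 -195.41793321  145.25733707] 0.36348208633816625
cam [ 7.01508265e+02 -2.05291423e+02  2.77009527e+00  4.40279822e-01] [158.71476789  25.22617558] [ 0.6  2.4 -0.3  1.2  3.   2.2  0.3  0.5  1.3  1.5  0.6 -0.9  0.2 -0.1
  0.8  1.9  0.2 -1.2 -0.4  0.1  0.2]
axis [-0.39711981  0.15471264  0.90463244] lens [ 677.68107579 -196.00866491  144.27794644] focus [ 618.11310384 -172.80176878  279.97281256]
```

```bash
cat > m2.py <<'E'
from fit import *
def cont(f,u,v,r):
    im=cv2.resize(f["pixels"],None,fx=4,fy=4,interpolation=cv2.INTER_LINEAR).astype(float)
    bg=np.median(f["pixels"][v-r:v+r,u-r:u+r].reshape(-1,3)[np.argsort(f["pixels"][v-r:v+r,u-r:u+r].sum(2).ravel())[:2000]],axis=0) if 0 else f["pixels"][v+r-3:v+r,u-r:u+r].reshape(-1,3).mean(0)
    m=(np.linalg.norm(im-bg,axis=2)>38).astype(np.uint8)*255
    k=np.zeros_like(m);cv2.circle(k,(4*u,4*v),4*r,255,-1);m&=k
    c=max(cv2.findContours(m,cv2.RETR_EXTERNAL,cv2.CHAIN_APPROX_NONE)[0],key=cv2.contourArea)[:,0]
    return (c[::4]+.5)/4-.5
cs,ct=cont(S,222,242,44),cont(T,403,192,34)
ls,lt=(225.8,214.8),(405.8,188.3)
def model(p):
    az,th=p[2:4];c=np.array([np.cos(az)*np.sin(th),np.sin(az)*np.sin(th),np.cos(th)]);o=np.array([p[0],p[1],90.])
    F=np.r_[circ([p[0],p[1],0],Z,60),circ([p[0],p[1],14],Z,60)]
    return o,c,[F,np.r_[circ(o-45*c,c,34),circ(o+42*c,c,34)],np.r_[circ(o+42*c,c,30),circ(o+60*c,c,30)]]
def cr(p,w=1):
    o,c,H=model(p);l=o+60*c;r=[]
    for f,pts in((S,cs),(T,ct)): r+=list(np.max([hullres(f,h,pts) for h in H],axis=0)-.2)
    return np.r_[r,5*w*(proj(S,l)[0]-ls),5*w*(proj(T,l)[0]-lt)]
for w in(1,0):
    r=least_squares(cr,[701,-205,2.77,.44],args=(w,),diff_step=1e-3,loss='cauchy',f_scale=.4);p=r.x;o,c,H=model(p)
    print(p,np.median(np.abs(r.fun)),r.fun[-4:].round(1),"axis",c,"lens",o+60*c,"focus",o+210*c)
    if w: P,HH=p,H
out=[]
for f,u,v,pts in((S,180,195,cs),(T,360,155,ct)):
    im=cv2.resize(f["pixels"],None,fx=5,fy=5)
    for h in HH: cv2.polylines(im,[(cv2.convexHull(proj(f,h).astype(np.float32))*5).astype(int)],1,(0,0,255),1)
    for q in pts: cv2.circle(im,tuple((q*5+2).astype(int)),1,(0,255,0),-1)
    out.append(im[v*5:v*5+450,u*5:u*5+400])
cv2.imwrite("pics/fit.png",np.hstack(out))
E
python3 m2.py
```

```text
[ 7.01602531e+02 -2.03651223e+02  2.97590532e+00  4.59331476e-01] 0.9803901002035469 [-0.2 -5.5  6.8  6.8] axis [-0.43727741  0.07312168  0.89634909] lens [ 675.3658859  -199.26392233  143.78094524] focus [ 609.77427429 -188.29567075  278.23330835]
[ 7.01672382e+02 -2.03670052e+02  2.98348055e+00  4.56261623e-01] 0.9575011032281102 [-0. -0.  0.  0.] axis [-0.43509938  0.06937355  0.89770588] lens [ 675.56641975 -199.50763957  143.86235266] focus [ 610.30151313 -189.10160777  278.51823432]
```

View pics/fit.png

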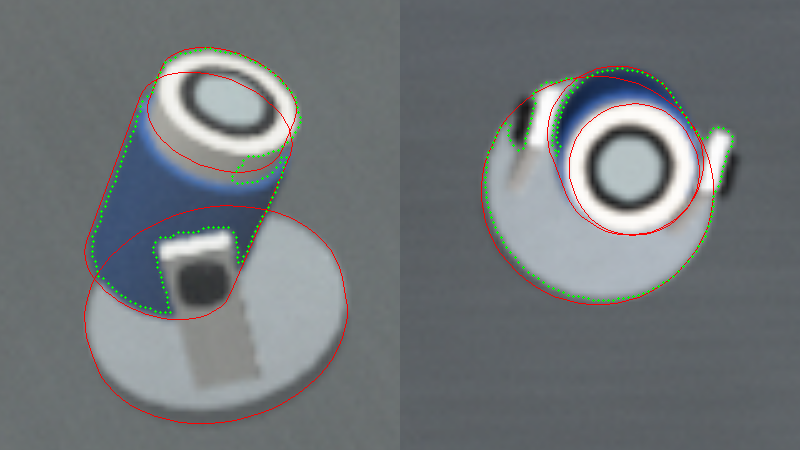

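The overlay shows the scene foot was not segmented because of a bad background sample. In the top view the model sits about 1 px left of the picture. I'll refit with a proper background and a small image shift allowed per view.

```bash
python3 - <<'E'
s=open("m2.py").read()
a=s.index("    bg=");b=s.index("    m=(np")
s=s[:a]+"    w=f['pixels'][v-r:v+r,u-r:u+r];bg=np.median(np.r_[w[:4].reshape(-1,3),w[-4:].reshape(-1,3),w[:,:4].reshape(-1,3),w[:,-4:].reshape(-1,3)],axis=0)\n"+s[b:]
s=s.replace(">38",">30")
a=s.index("def cr");b=s.index("out=[]")
s=s[:a]+'''def cr(p):
    o,c,H=model(p);l=o+60*c;r=[]
    for f,pts,d in((S,cs,p[4:6]),(T,ct,p[6:8])): r+=list(np.max([hullres(f,h,pts-d) for h in H],axis=0)-.2)
    L=np.r_[proj(S,l)[0]+p[4:6]-ls,proj(T,l)[0]+p[6:8]-lt]
    return np.r_[np.arctan(np.array(r)),5*L,2*p[4:8]]
for w in(1,):
    r=least_squares(cr,[701,-205,2.77,.44,0,0,0,0],x_scale=[1,1,.02,.02,.5,.5,.5,.5],diff_step=[1e-3]*4+[.01]*4);p=r.x;o,c,H=model(p)
    print(p,np.median(np.abs(r.fun)),r.fun[-8:].round(1),"axis",c,"lens",o+60*c,"focus",o+210*c)
    if w: P,HH=p,H
'''+s[b:]
s=s.replace("proj(f,h).ast","(proj(f,h)+(p[4:6] if f is S else p[6:8])).ast").replace("fit.png","fit2.png")
s=s.replace("diff_step=[1e-3]*4+[.01]*4","method='trf',jac=lambda q:np.array([(cr(q+e)-cr(q-e))/(2*e.sum()) for e in np.diag([.5,.5,.01,.01,.1,.1,.1,.1])]).T")
open("m3.py","w").write(s)
E
python3 m3.py
```

```text
[ 7.01822260e+02 -2.04326793e+02  2.81806807e+00  4.41355058e-01
  3.57035685e-01 -2.50450640e-01  1.87749437e-02 -5.71929998e-01] 0.5866649829128261 [-0.4 -1.2  0.3 -0.5  0.7 -0.5  0.  -1.1] axis [-0.40500409  0.13580016  0.90417366] lens [ 677.52201476 -196.17878338  144.2504196 ] focus [ 616.77140179 -175.80875982  279.87646858]
```

View pics/fit2.png

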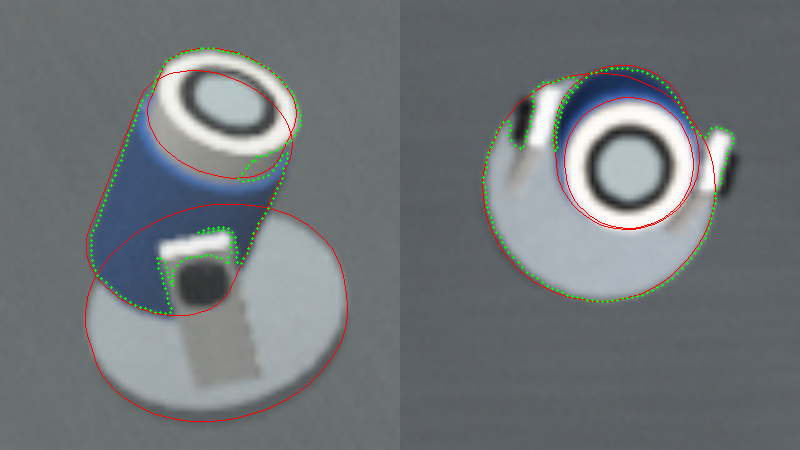

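The refit foot, ring and barrel outlines match both views. The focus is at about (617,-175,280) and the line of sight about (-0.40,0.14,0.90). The brass bangle is at about (527,217.5). Next I'll plan the approach above the bangle.

```bash
cat > plan.py <<'E'
import sys,numpy as np
from scipy.spatial.transform import Rotation as R
from workcell import monitor
# usage: plan.py x y z  yx yy yz  zx zy zz  n grip
v=[float(s) for s in sys.argv[1:]];P=np.array(v[:3]);y=np.array(v[3:6]);z=np.array(v[6:9]);n=int(v[9]);g=v[10]
s=monitor.sense();p=np.array(s["ee_pos"]);r=R.from_quat(s["tcp_rot"])
z/=np.linalg.norm(z);y-=z*(y@z);y/=np.linalg.norm(y)
best=min(([R.from_matrix(np.c_[np.cross(k*y,z),k*y,z]) for k in(1,-1)]),key=lambda q:(r.inv()*q).magnitude())
w=(r.inv()*best).as_rotvec();print("t",s["t"],"pos",p.round(1),"turn",w.round(3),"dist",np.linalg.norm(P-p).round(1))
for k in range(n):
    a=np.round((r.inv()*best).as_rotvec()/(n-k),2);d=np.round(r.inv().apply(P-p)/(n-k)/10,2)
    print(",".join(f"{q:g}" for q in [*d,*a,g]),end=",\n" if (k+1)%8 else "\n--\n")
    p=p+r.apply(d*10);r=r*R.from_rotvec(a)
print(p.round(1))
E
python3 plan.py 527 217.5 200 .990 .142 0 0 0 -1 24 1
```

```text
t 0.1 pos [ 300.7 -604.1  218. ] turn [-1.000e-03 -1.000e-03 -1.251e+00] dist 852.4
2.37,-2.64,0.08,-0,-0,-0.05,1,
2.5,-2.52,0.08,-0,-0,-0.05,1,
2.62,-2.4,0.08,-0,-0,-0.05,1,
2.74,-2.26,0.08,-0,-0,-0.05,1,
2.85,-2.12,0.08,-0,-0,-0.05,1,
2.95,-1.98,0.08,-0,-0,-0.05,1,
3.05,-1.83,0.08,-0,-0,-0.05,1,
3.13,-1.67,0.08,-0,-0,-0.05,1
--
3.21,-1.51,0.08,-0,-0,-0.05,1,
3.28,-1.35,0.08,-0,-0,-0.05,1,
3.35,-1.18,0.08,-0,-0,-0.05,1,
3.4,-1.02,0.08,-0,-0,-0.05,1,
3.45,-0.84,0.08,-0,-0,-0.05,1,
3.49,-0.67,0.07,-0,-0,-0.05,1,
3.52,-0.5,0.08,-0,-0,-0.06,1,
3.54,-0.28,0.07,-0,-0,-0.05,1
--
3.55,-0.11,0.08,-0,-0,-0.06,1,
3.55,0.11,0.07,-0,-0,-0.05,1,
3.54,0.28,0.08,-0,-0,-0.06,1,
3.52,0.49,0.07,-0,-0,-0.05,1,
3.48,0.67,0.08,-0,-0,-0.06,1,
3.44,0.88,0.07,-0,-0,-0.05,1,
3.39,1.05,0.08,-0,-0,-0.06,1,
3.33,1.24,0.07,-0,-0,-0.05,1
--
[527.  217.5 200.1]
```

```bash
python3 -m creep '[2.4,-2.6,0.1,0,0,-0.05,1,2.5,-2.5,0.1,0,0,-0.05,1,2.6,-2.4,0.1,0,0,-0.05,1,2.7,-2.3,0.1,0,0,-0.05,1,2.8,-2.1,0.1,0,0,-0.05,1,3.0,-2.0,0.1,0,0,-0.05,1,3.0,-1.8,0.1,0,0,-0.05,1,3.1,-1.7,0.1,0,0,-0.05,1]'
python3 -m creep '[3.2,-1.5,0.1,0,0,-0.05,1,3.3,-1.4,0.1,0,0,-0.05,1,3.3,-1.2,0.1,0,0,-0.05,1,3.4,-1.0,0.1,0,0,-0.05,1,3.5,-0.8,0.1,0,0,-0.05,1,3.5,-0.7,0.1,0,0,-0.05,1,3.5,-0.5,0.1,0,0,-0.06,1,3.5,-0.3,0.1,0,0,-0.05,1]'
python3 -m creep '[3.5,-0.1,0.1,0,0,-0.06,1,3.5,0.1,0.1,0,0,-0.05,1,3.5,0.3,0.1,0,0,-0.06,1,3.5,0.5,0.1,0,0,-0.05,1,3.5,0.7,0,0,0,-0.06,1,3.4,0.9,0,0,0,-0.05,1,3.0,1.0,0,0,0,-0.06,1,2.0,0.7,0,0,0,-0.05,1]'
python3 plan.py 527 217.5 130 .990 .142 0 0 0 -1 4 1
```

```text
t: 0.9
ee_pos: [375.5, -329.9, 210.3]
tcp_rot: [0.908, 0.419, -0.0, -0.0]
wrist_force: [-0.2, 0.9, -0.0]
grip_width: 93.2
grip_force: 0.0
t: 1.7
ee_pos: [450.4, -56.1, 202.5]
tcp_rot: [0.804, 0.595, 0.0, -0.0]
wrist_force: [0.9, -1.6, -0.4]
grip_width: 92.7
grip_force: 0.0
t: 2.5
ee_pos: [521.7, 198.7, 198.1]
tcp_rot: [0.654, 0.756, -0.0, -0.0]
wrist_force: [-0.1, 0.0, 0.0]
grip_width: 93.2
grip_force: 0.0
t 2.5 pos [521.7 198.7 198.1] turn [-0.001 -0.     0.002] dist 70.9
0.45,0.2,1.7,-0,-0,0,1,
0.45,0.2,1.7,-0,-0,0,1,
0.44,0.2,1.71,-0,-0,0,1,
0.45,0.2,1.7,-0,-0,0,1,
[527.  217.5 130. ]
```

```bash
python3 -m creep '[0.45,0.2,1.7,0,0,0,1,0.45,0.2,1.7,0,0,0,1,0.45,0.2,1.7,0,0,0,1,0.45,0.2,1.7,0,0,0,1,0,0,0,0,0,0,1]'
python3 - <<'E'
from workcell import viewer
import cv2,numpy as np
o=[cv2.resize(viewer.grab_frame(n)["pixels"][v:v+150,u:u+130],None,fx=3,fy=3) for n,u,v in(("scene",330,250),("top",170,190))]
cv2.imwrite("pics/hover.png",np.hstack(o))
E
python3 plan.py 527 217.5 52 .990 .142 0 0 0 -1 5 1
```

```text
t: 3.0
ee_pos: [525.9, 215.2, 127.3]
tcp_rot: [0.656, 0.755, -0.002, -0.001]
wrist_force: [-0.4, -0.4, 0.5]
grip_width: 92.5
grip_force: 0.0
t 3.1 pos [526.9 215.3 130.4] turn [-0.001  0.    -0.002] dist 78.4
0.04,0.01,1.57,-0,0,-0,1,
0.04,0.01,1.57,-0,0,-0,1,
0.04,0.01,1.57,-0,0,-0,1,
0.05,0.01,1.56,-0,0,-0,1,
0.04,0.01,1.57,-0,0,-0,1,
[527.1 217.5  52. ]
```

View pics/hover.png

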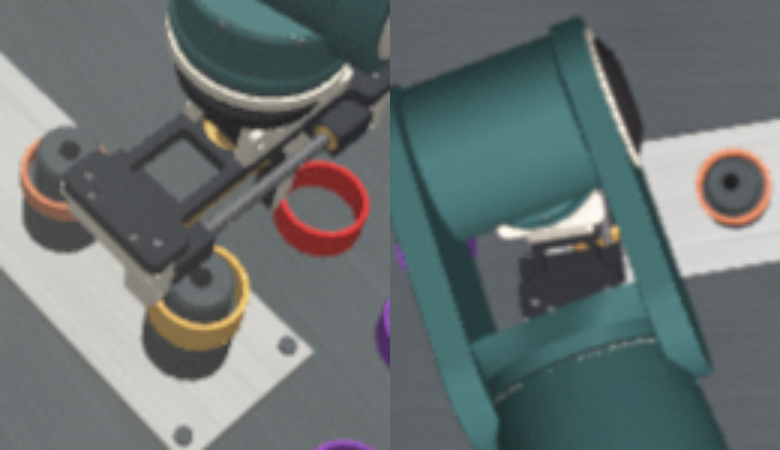

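The hover picture shows the gripper over the brass bangle with the left finger outside the ring, at about (150,285) in the left crop, and the copper bangle clear. I'll descend and close.

```bash
python3 -m creep '[0.05,0,1.6,0,0,0,1,0.05,0,1.6,0,0,0,1,0.05,0,1.6,0,0,0,1,0.05,0,1.6,0,0,0,1,0,0,1.4,0,0,0,1,0,0,0,0,0,0,1]'
python3 -m creep '[0,0,0,0,0,0,-1,0,0,0,0,0,0,-1,0,0,0,0,0,0,-1,0,0,0,0,0,0,-1,0,0,0,0,0,0,-1,0,0,0,0,0,0,-1]'
```

```text
t: 3.7
ee_pos: [525.6, 217.4, 50.0]
tcp_rot: [0.656, 0.755, -0.001, -0.001]
wrist_force: [-0.0, 0.7, 1.6]
grip_width: 92.7
grip_force: 0.0
t: 4.3
ee_pos: [527.2, 217.8, 53.1]
tcp_rot: [0.656, 0.755, 0.001, 0.0]
wrist_force: [2.9, 1.2, 0.4]
grip_width: 60.0
grip_force: 30.0
```

```bash
python3 -m creep '[0,0,-0.5,0,0,0,-1,0,0,-1,0,0,0,-1,0,0,-1.5,0,0,0,-1,0,0,-1.5,0,0,0,-1,0,0,-2,0,0,0,-1,0,0,-2,0,0,0,-1,0,0,-2,0,0,0,-1,0,0,-2,0,0,0,-1]'
python3 -m creep '[0,0,-2,0,0,0,-1,0,0,-2,0,0,0,-1,0,0,-2,0,0,0,-1,0,0,-2,0,0,0,-1,0,0,-2,0,0,0,-1,0,0,-1.5,0,0,0,-1,0,0,-1,0,0,0,-1,0,0,0,0,0,0,-1]'
python3 - <<'E'
from workcell import viewer,monitor
import cv2,numpy as np
o=[cv2.resize(viewer.grab_frame(n)["pixels"][v:v+150,u:u+130],None,fx=3,fy=3) for n,u,v in(("scene",340,230),("top",170,190))]
cv2.imwrite("pics/lift.png",np.hstack(o)); print(monitor.sense()["ee_pos"],monitor.sense()["grip_width"])
E
```

```text
t: 5.1
ee_pos: [526.6, 217.7, 179.9]
tcp_rot: [0.656, 0.755, 0.0, 0.0]
wrist_force: [-0.3, 0.1, -1.0]
grip_width: 59.6
grip_force: 30.0
t: 5.9
ee_pos: [526.9, 217.8, 304.2]
tcp_rot: [0.656, 0.755, 0.001, 0.0]
wrist_force: [0.8, 0.5, -0.8]
grip_width: 60.2
grip_force: 30.0
[526.59504312 217.66255248 302.06340305] 60.20585424544484
```

View pics/lift.png

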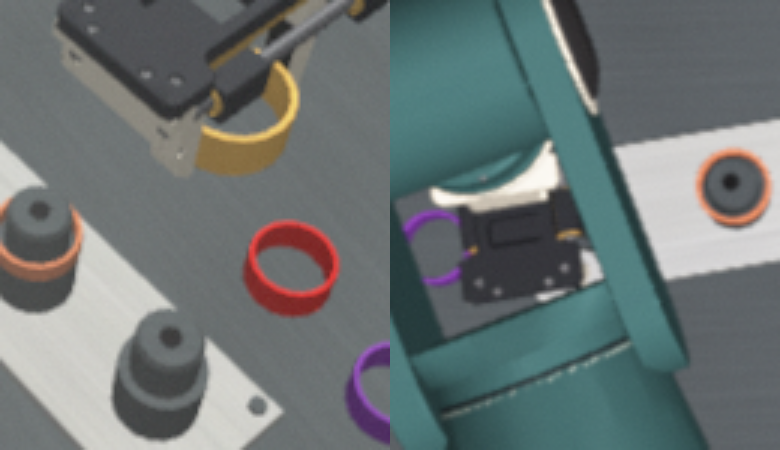

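The left crop shows the brass bangle hanging level between the fingers at about (245,130), and the bare post below at about (165,375). Next I'll plan the move to the focus.

```bash
python3 plan.py 624.7 -177.6 263 .990 .142 0 .405 -.136 -.904 24 -1
```

```text
t 6.0 pos [526.6 217.7 302.1] turn [-0.391 -0.206 -0.042] dist 409.1
-1.69,0.17,0.16,-0.02,-0.01,-0,-1,
-1.69,0.17,0.18,-0.02,-0.01,-0,-1,
-1.68,0.17,0.2,-0.02,-0.01,-0,-1,
-1.68,0.16,0.22,-0.02,-0.01,-0,-1,
-1.68,0.16,0.24,-0.02,-0.01,-0,-1,
-1.68,0.15,0.26,-0.02,-0.01,-0,-1,
-1.67,0.15,0.28,-0.02,-0.01,-0,-1,
-1.67,0.14,0.3,-0.01,-0.01,-0,-1
--
-1.67,0.14,0.32,-0.02,-0.01,-0,-1,
-1.67,0.13,0.34,-0.01,-0.01,-0,-1,
-1.66,0.13,0.36,-0.02,-0.01,-0,-1,
-1.66,0.12,0.38,-0.01,-0.01,-0,-1,
-1.65,0.12,0.4,-0.02,-0.01,-0,-1,
-1.65,0.11,0.42,-0.01,-0.01,-0,-1,
-1.65,0.1,0.43,-0.02,-0.01,-0,-1,
-1.64,0.09,0.45,-0.01,-0.01,-0,-1
--
-1.64,0.09,0.47,-0.02,-0.01,-0,-1,
-1.63,0.08,0.49,-0.01,-0,-0.01,-1,
-1.63,0.06,0.49,-0.02,-0.01,-0,-1,
-1.63,0.05,0.5,-0.01,-0,-0.01,-1,
-1.63,0.03,0.5,-0.02,-0.01,-0,-1,
-1.62,0.02,0.52,-0.01,-0,-0.01,-1,
-1.62,-0.01,0.52,-0.02,-0.01,-0,-1,
-1.62,-0.02,0.54,-0.01,-0,-0.01,-1
--
[ 624.7 -177.6  263. ]
```

```bash
python3 -m creep '[-1.0,0.1,0.1,-0.02,-0.01,0,-1,-1.7,0.2,0.2,-0.02,-0.01,0,-1,-1.7,0.2,0.2,-0.02,-0.01,0,-1,-1.7,0.2,0.2,-0.02,-0.01,0,-1,-1.7,0.2,0.2,-0.02,-0.01,0,-1,-1.7,0.1,0.3,-0.02,-0.01,0,-1,-1.7,0.1,0.3,-0.02,-0.01,0,-1,-1.7,0.1,0.3,-0.02,-0.01,0,-1]'
python3 -m creep '[-1.7,0.1,0.3,-0.02,-0.01,0,-1,-1.7,0.1,0.3,-0.01,-0.01,0,-1,-1.7,0.1,0.4,-0.02,-0.01,0,-1,-1.7,0.1,0.4,-0.01,-0.01,0,-1,-1.7,0.1,0.4,-0.02,-0.01,0,-1,-1.6,0.1,0.4,-0.01,-0.01,0,-1,-1.6,0.1,0.4,-0.02,-0.01,0,-1,-1.6,0.1,0.4,-0.01,-0.01,0,-1]'
python3 plan.py 624.7 -177.6 263 .990 .142 0 .405 -.136 -.904 10 -1
```

```text
t: 6.8
ee_pos: [558.2, 89.7, 290.1]
tcp_rot: [0.653, 0.752, 0.034, 0.083]
wrist_force: [0.5, -0.0, -1.4]
grip_width: 60.0
grip_force: 30.0
t: 7.6
ee_pos: [589.6, -42.5, 277.8]
tcp_rot: [0.648, 0.745, 0.053, 0.152]
wrist_force: [0.0, -0.2, -2.0]
grip_width: 60.2
grip_force: 30.0
t 7.6 pos [589.6 -42.5 277.8] turn [-0.112 -0.04  -0.041] dist 140.4
-1.34,0.08,0.4,-0.01,-0,-0,-1,
-1.34,0.08,0.4,-0.01,-0,-0,-1,
-1.34,0.07,0.41,-0.01,-0,-0.01,-1,
-1.34,0.06,0.41,-0.01,-0.01,-0,-1,
-1.34,0.05,0.42,-0.01,-0,-0.01,-1,
-1.34,0.03,0.42,-0.01,-0.01,-0,-1,
-1.34,0.03,0.43,-0.01,-0,-0.01,-1,
-1.34,0.01,0.43,-0.01,-0.01,-0,-1
--
-1.33,0.01,0.45,-0.02,-0,-0.01,-1,
-1.33,-0.01,0.45,-0.01,-0.01,-0,-1,
[ 624.7 -177.6  263. ]
```

```bash
python3 -m creep '[-1.7,0.1,0.5,-0.01,-0.01,-0.01,-1,-1.7,0.1,0.5,-0.02,0,-0.01,-1,-1.7,0.1,0.5,-0.01,-0.01,0,-1,-1.7,0.1,0.5,-0.02,0,-0.01,-1,-1.7,0,0.5,-0.01,-0.01,0,-1,-1.7,0,0.5,-0.02,0,-0.01,-1,-1.4,0,0.5,-0.01,-0.01,0,-1,-1,0,0.4,-0.01,0,0,-1]'
python3 -m creep '[-0.5,0,0.2,0,0,0,-1,0,0,0,0,0,0,-1,0,0,0,0,0,0,-1]'
python3 plan.py 624.7 -177.6 263 .990 .142 0 .405 -.136 -.904 1 -1
python3 - <<'E'
from workcell import viewer
import cv2,numpy as np,pickle
o=[]
for n,u,v in(("scene",150,90),("top",330,100)):
    f=viewer.grab_frame(n);pickle.dump(f,open(n+"E.pkl","wb")); o.append(cv2.resize(f["pixels"][v:v+200,u:u+133],None,fx=3,fy=3))
cv2.imwrite("pics/end.png",np.hstack(o))
E
```

```text
t: 8.4
ee_pos: [623.1, -169.6, 265.3]
tcp_rot: [0.625, 0.75, 0.078, 0.203]
wrist_force: [-0.2, 0.5, -1.2]
grip_width: 60.4
grip_force: 30.0
t: 8.7
ee_pos: [624.5, -173.1, 264.9]
tcp_rot: [0.624, 0.75, 0.078, 0.202]
wrist_force: [-0.2, 0.4, -2.1]
grip_width: 60.1
grip_force: 30.0
t 8.7 pos [ 624.5 -173.1  264.9] turn [-0.004 -0.001 -0.001] dist 4.9
-0.4,-0.15,0.25,-0,-0,-0,-1,
[ 624.7 -177.6  263. ]
```

View pics/end.png

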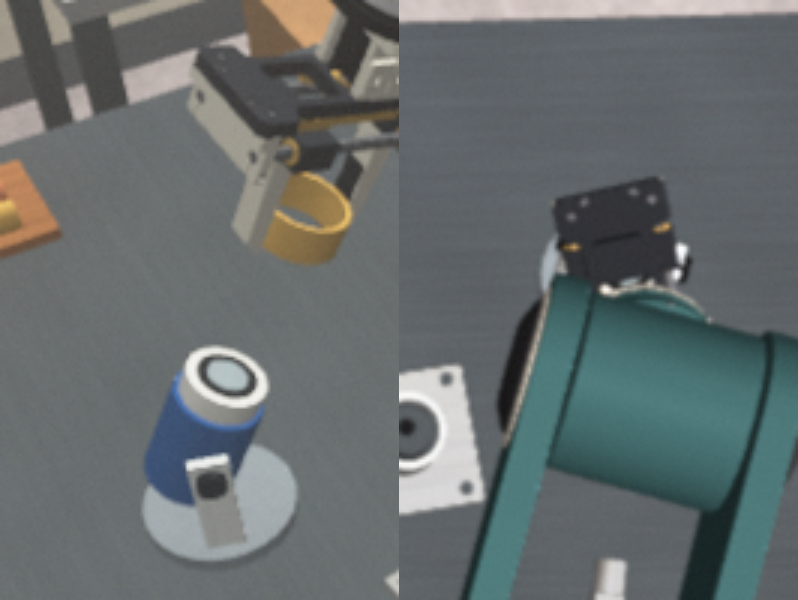

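The left crop shows the bangle tilted in front of the lens, at about (308,218) against the lens at (227,375), and the camera is undisturbed. I'll make the last small correction and check the bangle's outline numerically.

```bash
python3 -m creep '[-0.4,-0.15,0.2,0,0,0,-1,0,0,0,0,0,0,-1,0,0,0,0,0,0,-1,0,0,0,0,0,0,-1]'
python3 - <<'E'
from fit import *
from workcell import viewer,monitor
f=viewer.grab_frame("scene");s=[monitor.sense()];p=s[0]["ee_pos"];r=R.from_quat(s[0]["tcp_rot"])
h=cv2.cvtColor(f["pixels"],cv2.COLOR_BGR2HSV);m=cv2.inRange(h,(14,110,60),(28,255,255))
k=np.zeros_like(m);k[145:185,225:275]=255;m&=k
c=max(cv2.findContours(m,cv2.RETR_EXTERNAL,cv2.CHAIN_APPROX_NONE)[0],key=cv2.contourArea)[:,0]
z=r.apply([0,0,1]);mid=p-19*z
H=proj(f,np.r_[circ(mid-14*z,z,31),circ(mid+14*z,z,31)])
print("mid",mid,"z",z,"tcp",p,s[0]["joint_vel"].round(3))
print("brass bbox",c.min(0),c.max(0),"pred",H.min(0),H.max(0))
b=np.array([0.,0])
# axial slip: fit offset along tool axes using right/bottom outline
hull=cv2.convexHull(c)[:,0]
def res(d):
    q=mid+r.apply([d[0],0,d[1]])
    return hullres(f,np.r_[circ(q-14*z,z,31),circ(q+14*z,z,31)],hull[hull[:,0]>243])
o=least_squares(res,[0,0],diff_step=.5,x_scale=1,jac=lambda d:np.array([(np.array(res(d+e))-res(d-e)) for e in np.eye(2)]).T/2,loss='soft_l1')
print("offset tool x,z",o.x,np.abs(o.fun).mean())
ax=np.array([-.405,.136,.904]);P0=np.array([677.5,-196.,144.7])
print("mid - focus est",mid-(P0+150*ax))
E
```

```text
t: 9.2
ee_pos: [624.4, -177.7, 263.4]
tcp_rot: [0.624, 0.75, 0.078, 0.203]
wrist_force: [-0.1, -0.2, -0.7]
grip_width: 60.3
grip_force: 30.0
mid [ 616.79117482 -175.1919496   280.59566827] z [ 0.40172033 -0.13559363 -0.90566834] tcp [ 624.4238611  -177.76822864  263.3879698 ] [ 0.003 -0.001  0.    -0.    -0.001  0.001]
brass bbox [238 146] [265 176] pred [230.37150108 144.82087762] [265.71787763 177.15480454]
offset tool x,z [-1.84696219  0.59741373] 0.6437682004337146
mid - focus est [0.04117482 0.4080504  0.29566827]
```

```bash
python3 -c "
from workcell import order
print(order.sign_off())"
```

```text
the job is handed in; nothing more can be done
None
```

The brass bangle is off its post and held still at my estimate of the focus point, open end square to the lens, and the job is handed in; no verdict came back, the estimate may be off by several mm (18 mm allowed), and I saw no contact with the camera or bystanders.

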